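Bring the tray up to the case and hold the case lid open

TASK

I am about to check the two steel parallels with the pin gauges from the hinged case. Slide the shallow tray that carries them across the bench, without lifting it, until one short end stands close against the left side of the case, square to it and centred on it front to back; then raise the case lid by its cross knob and hold it open at 60 degrees from shut. The lid springs shut by itself, so finish while still holding it there by the knob; keep the parallels in the tray and leave the cup, the magnet block and the tape roll where they are.

Things in the scene. Friction and masses are not known exactly. Their poses are not given: they have to be found in the camera images.
- case: hinged sheet-metal case, 107 (x) x 152 (y) x 45 mm high, fixed to the bench. Origin: centre of its underside. Its x axis points to its back (the hinge side, away from the robot), y to its left, z up; it may be turned up to 0.12 rad. Its left side is a flat wall at y = +75 mm up to 30 mm high; above that the lid's rim, at y = +76 mm.
- case_hinge (a point): middle of the lid's hinge line, at x = +51 mm, z = 30 mm in the case's frame; the hinge line runs along the case's y axis
- case_lid (a joint): opening angle of the case lid in rad: 0 shut (as it starts), 1.047 is 60 degrees, stop at 1.83. Positive lifts the front edge up and back. A spring in the hinge and the lid's weight (0.2 kg with the knob) shut it as soon as it is let go: holding it at 60 degrees takes about 2.3 N at the knob.
- knob_center (a point): centre of the lid's cross knob: a round bar 24 mm thick, 30 mm long, flat ends, lying along the case's y on an 11 mm stem at the middle of the lid's front; it turns with the lid. 32 mm above the lid's top (78 mm above the bench when shut); shut, it lies 86 mm in front (-x) of the hinge line and 47 mm above it. Pinched across its ends it can turn between the fingers.
- tray_center (a point): centre, half-way up (9 mm above its underside), of a loose shallow open tray, 85 (its x) x 150 (its y) x 18 mm high, walls and floor 2 mm, standing to the left of the case and nearer to the robot, turned up to 0.3 rad to the case; about 0.1 kg and its load 0.34 kg. Done, it is about 150 mm from the case's centre along the case's +y, at the case's x = 0.
- parallel_a_center (a point): centre of a loose ground steel bar, 10 (its x) x 100 (its y) x 22 mm high, standing on edge in the tray, lengthwise
- parallel_b_center (a point): centre of the second, equal bar in the tray
- cup: bystander: plain cup, 59 mm across, 54 mm high, in front of the case on the right; origin: centre of its underside
- magnet: bystander: steel magnet block, 58 x 53 x 71 mm high, in front of the case; origin: centre of its underside
- tape: bystander: roll of tape lying flat, 83 mm across, 18 mm high, to the right of the case; origin: centre of its underside
Things that resemble listed ones, but are neither listed nor needed, are in the scene too. What is shaped like the part that bears parallel_b_center but black or purple is not meant.

How it is judged (in metres and radians):
On the way, in this order (a step that is already met when the one before it is completed fails the run):
1. the tray stands against the left side of the case, with the lid still shut (x of tray_center in the frame of case between -0.03 and 0.03 m and y of tray_center in the frame of case between 0.14 and 0.165 m and angle between the y axis of tray_center and the y axis of case, either way round below 0.2 rad and angle between tray_center's own z axis and vertical below 0.1 rad and value of joint case_lid below 0.1 rad), for 0.2 s.
2. the lid is raised to 60 degrees (value of joint case_lid between 0.927 and 1.167 rad), for 0.2 s.
At the end, for the whole second after the job is handed in: lid still at 60 degrees (within 7), held by the fingers on its knob; tray flat at the case's left side, within 15 mm of touching, centred within 30 mm, square within 0.2 rad, both parallels in it; cup, magnet block and tape within 30 mm of their start (all of step 2 and x of tray_center in the frame of case between -0.03 and 0.03 m and y of tray_center in the frame of case between 0.14 and 0.165 m and angle between the y axis of tray_center and the y axis of case, either way round below 0.2 rad and angle between tray_center's own z axis and vertical below 0.1 rad and x of parallel_a_center in the frame of tray_center between -0.042 and 0.042 m and y of parallel_a_center in the frame of tray_center between -0.075 and 0.075 m and z of parallel_a_center in the frame of tray_center between -0.01 and 0.03 m and x of parallel_b_center in the frame of tray_center between -0.042 and 0.042 m and y of parallel_b_center in the frame of tray_center between -0.075 and 0.075 m and z of parallel_b_center in the frame of tray_center between -0.01 and 0.03 m and velocity of joint case_lid between -0.05 and 0.05 rad/s and (contact force between the fingers and knob_bar above 0.3 N or contact force between the fingers and knob_stem above 0.3 N) and distance of each of cup, magnet, tape from where it was at the start of the episode below 0.03 m); the arm keeps its last pose, push and grip.
It fails at once if the tray is lifted more than 15 mm off the bench (height (world z) of tray_center above 0.024 m).
It fails at once if the cup is moved by more than 30 mm or tipped over (distance of cup from where it was at the start of the episode above 0.03 m or angle between cup's own z axis and vertical above 0.5 rad).
It fails at once if the magnet block is moved by more than 30 mm or tipped over (distance of magnet from where it was at the start of the episode above 0.03 m or angle between magnet's own z axis and vertical above 0.5 rad).
It fails at once if the tape roll is moved by more than 30 mm or tipped over (distance of tape from where it was at the start of the episode above 0.03 m or angle between tape's own z axis and vertical above 0.5 rad).
It fails at once if a parallel is knocked or taken out of the tray (distance between any of parallel_a_center, parallel_b_center and tray_center above 0.09 m).
It also fails if it takes over 61 s, if anything falls off the work surface, if the arm or the gripper's body presses on something with over 40 N, if the wrist force passes 120 N, or if a joint passes its speed limit or range.

ROBOT

A 7-joint arm with a two-finger parallel gripper is mounted at the origin on a cart in front of the work surface, level with it; the furniture and walls round the work are solid. World frame = base frame: x ahead of the robot, y to its left, z up, the work surface at z = 0. Lengths are in mm, angles in rad, forces in N, time in s.
With the tool pointing down it reaches from about 400 to 875 mm from the base axis. Payload 19.3 kg.
Tool frame: the origin (TCP) lies on the centre line of the jaws, within the pads' length; the fingertips stand bot.tip_extent ahead of it and the grasp point (between the pads) lies 2 mm behind it (bot.tip_extent is the distance from the TCP to the fingertips, in mm); y points along the fingers, x is the direction in which the jaws open and shut, and the axes are right-handed (so a half turn about y gives the same grasp; the last joint's range is limited). The gripper opens to 85 mm and grips with 20 to 120 N. Pads are 22 mm wide; open, the fingers measure 114 mm over their backs; the gripper's body (76 mm by 85 mm) begins 54 mm behind the grasp point. The pads swing forward as they close: fully open they stand 13 mm farther back than shut.
Start: joints at [-1.242, 0.521, -0.036, 1.599, 0.021, 1.021, -0.113], TCP at [242.713, 575.939, 248.291] pointing down, gripper open.
Joint ranges: [-2.91, 2.91], [-0.3, 2.13], [-1.5, 1.42], [0.17, 2.43], [-1.26, 4.41], [0.16, 1.93], [-2.52, 2.52]. Speed limits (rad/s): [1.89, 1.89, 2.39, 2.39, 3.01, 3.01, 3.01].

INTERFACE

Orientations are given as a unit quaternion [x, y, z, w].
In Python, from plant import bot gives the robot as it stands.
- The arm moves only by the tool step_arm, never from a script. Its argument "series" is text: rows parted by semicolons, each of 5 numbers parted by spaces: the opening, from 0 (shut) to 1 (fully open), then the shift along the tool's x, y, z in m, then the turn about the tool's y in degrees. In form: grip tx ty tz yaw; .... A call has exactly 5 rows; each row shifts and turns the commanded pose from where the row before left it, along the tool's axes as they then stand; what a row does not reach is not made up. A row lasts 1/8 s, in which the tool goes at most 62.5 mm and 10.7 degrees, less where a joint would pass 70% of its speed; a pose out of reach is approached as far as the arm can. A call is refused whole if a number of a shift passes 0.0625 or a number of a turn 10.7, either way. A call with a gripper value outside its range is refused whole. The fingers move at their own pace and stop on an object; "grip_force" is the grip in N (left out, the last holds). Time passes only in rows, so rows that do not move let the fingers close, or fill a call up. It gives the time, the measured TCP pose, the force and the opening at its end, in the units of the state.
- bot.get_state(): the state, without advancing time (a new reading comes with each control period).
- bot.snapshot(name): name is "side" or "top" or "wrist"; returns a dict with "color" (400x640x3 uint8, blue, green, red), "camera_matrix" (3x3 intrinsics, pixels), "R" (3x3) and "t" (3): a world point X has camera coordinates R X + t; the wrist camera has in their place "hand_eye" (4x4, takes a point from camera to tool coordinates, whose origin is the TCP and whose axes are the tool frame's). Camera axes: x right, y down, z forward; pixel columns grow to the right and rows downward; lengths in mm; the calibration is good to about 2 mm. A picture is of the moment at which its call begins: read the wrist's pose just before it. There is no depth.
- bot.job_done(): hands the job in, once; it reports no verdict.
Trained networks look in a picture, given as the dict that the camera call returned (one of the last four; its "shot" number tells which), for a name from the list of things; names that differ only in an ending like _2 or _b are one class to them, and where a whole thing is asked for, a point or a joint stands for the part that bears it (a point fixed in the world has none). Each returns a list of dicts, best first, with "conf" (0 to 1); they miss things now and then, are a little off and sometimes report something else, mostly with a low value. They report only what shows in the picture. A call takes as long as a camera call. They do not tell look-alikes from the thing itself.
- bot.cut_out(query, picture): "pixels" (400x640 bool, what is visible of it) and "bbox" ([left, top, right, bottom] in pixels, round what is visible of it).
- bot.mark_of(query, picture): "position" ([column, row] in pixels: a listed point, or the origin of a listed thing).
The state is a dict: "time_s": time; "q": joint angles; "qvel": joint speeds; "tau": joint torques, N m; "position": TCP position; "tcp_rot": TCP orientation; "contact_force": force on the tool from outside, world axes, zero at the start; "moment": the same for the moment, N m; "gripper_width": finger opening in mm.
Only numpy, scipy, OpenCV 4.12 (cv2) and the standard library are available. Lean on these libraries where they do the work, as an engineer would, in place of code of your own. Each camera call takes 0.05 s, during which the arm holds its last target.

## Working session

There is one attempt and no reset: what is moved stays moved. The work goes in short steps, Python scripts to look and compute and a tool call to move; the robot and the scene stay as the last step left them, time stands still between calls to the robot, and variables do not carry over. Pictures are saved under pics/ and viewed, and the job is handed in when it is done.

Besides the shell and the picture viewer there is one more tool, called in YAML: its name, and indented under it one key for each argument. step_arm: Moves the arm, as the interface text tells. Its arguments: {"type":"object","properties":{"series":{"type":"string"},"grip_force":{"type":"number"}},"required":["series"]}

```bash
ls; mkdir -p pics
python3 - <<'E'
from plant import bot
import cv2
s=bot.get_state()
print({k:s[k] for k in s}); print(bot.tip_extent)
for n in ("side","top","wrist"):
    p=bot.snapshot(n); cv2.imwrite(f"pics/{n}0.png",p["color"])
    print(n,p["shot"],p["camera_matrix"],p.get("R"),p.get("t"),p.get("hand_eye"))
E
```

```text
pics
{'time_s': 0.0, 'q': array([-1.24221225,  0.52198662, -0.03632456,  1.59997095,  0.02120472,
        1.02111927, -0.11278119]), 'qvel': array([-0.00115897,  0.00103023,  0.00013376, -0.00067973, -0.00084705,
       -0.00083478, -0.00097235]), 'tau': array([-3.05394587e-05, -9.27115631e+01,  1.97927222e+00, -3.69919288e+01,
        1.76191342e-02,  8.51923891e-03,  3.16246212e-05]), 'position': array([242.60235965, 575.66245586, 247.75609815]), 'tcp_rot': array([ 0.58936761,  0.39075282, -0.3913656 , -0.58888965]), 'contact_force': array([ 0.30366769, -0.09977105,  0.22615221]), 'moment': array([-0.01796473,  0.02190803,  0.01588232]), 'gripper_width': 85.59246755846898}
17.0
side 1 [[375.17528985   0.         322.39003905]
 [  0.         375.17528985 197.33864084]
 [  0.           0.           1.        ]] [[-0.96688687 -0.25431927  0.02124822]
 [-0.18166819  0.62741406 -0.75719764]
 [ 0.17923852 -0.73598458 -0.65284014]] [538.95591617 166.88244683 830.02721888] None
top 2 [[407.99868975   0.         318.60473996]
 [  0.         407.99868975 195.28210186]
 [  0.           0.           1.        ]] [[-0.02981715 -0.99933353  0.02105793]
 [-0.99374094  0.02736809 -0.10830484]
 [ 0.10765635 -0.02415547 -0.99389467]] [  13.43545079  568.73701873 1136.70047173] None
wrist 3 [[311.63945847   0.         319.67683653]
 [  0.         311.63945847 196.1241708 ]
 [  0.           0.           1.        ]] None None [[ 9.99998408e-01 -1.73251525e-03  4.27433388e-04  3.69296347e-01]
 [-8.96477923e-04 -2.80644621e-01  9.59811332e-01 -1.26575190e+02]
 [-1.54293089e-03 -9.59810187e-01 -2.80645727e-01  7.17622685e+01]
 [ 0.00000000e+00  0.00000000e+00  0.00000000e+00  1.00000000e+00]]
```

View pics/side0.png

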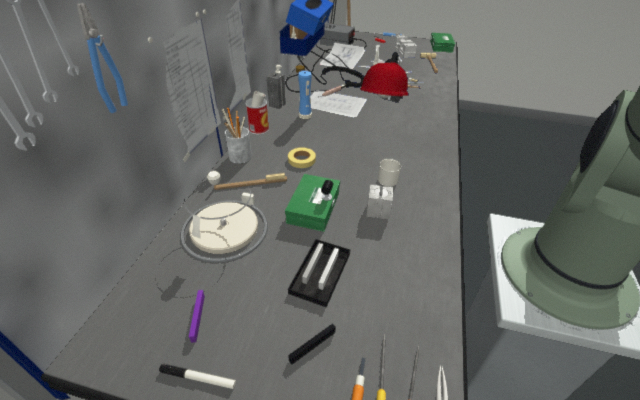

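View pics/top0.png

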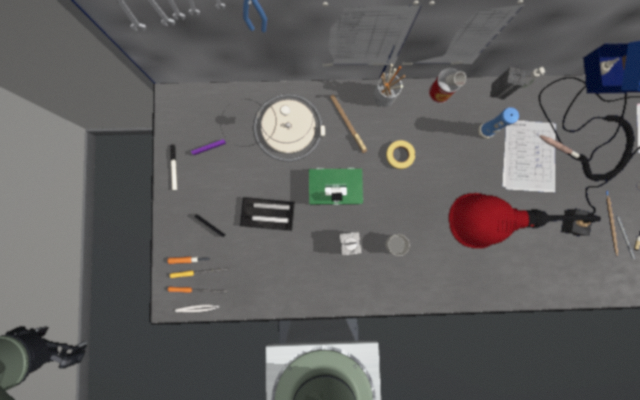

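View pics/wrist0.png

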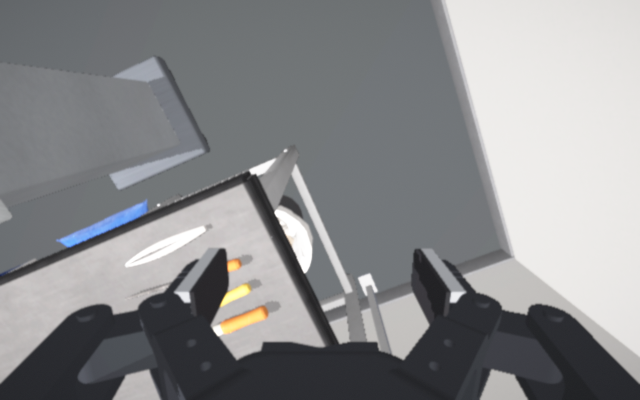

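```bash
cat > h.py <<'E'
from plant import bot
import numpy as np, cv2
from scipy.spatial.transform import Rotation as Ro
def ext(p,s=None):
    if "R" in p: return np.array(p["R"]),np.array(p["t"])
    H=np.array(p["hand_eye"]); Rt=Ro.from_quat(s["tcp_rot"]).as_matrix()
    Rc=Rt@H[:3,:3]; tc=Rt@H[:3,3]+s["position"]
    return Rc.T,-Rc.T@tc
def ray(p,uv,z,s=None):
    R,t=ext(p,s); K=p["camera_matrix"]
    uv=np.atleast_2d(uv).astype(float)
    d=(np.linalg.inv(K)@np.c_[uv,np.ones(len(uv))].T)
    d=(R.T@d).T; c=-R.T@t
    return c+d*((z-c[2])/d[:,2])[:,None]
def proj(p,X,s=None):
    R,t=ext(p,s); K=p["camera_matrix"]
    x=(K@(R@np.atleast_2d(X).T+t[:,None])).T
    return x[:,:2]/x[:,2:]
def tri(ps,uvs,ss=None):
    A=[];b=[]
    for i,(p,uv) in enumerate(zip(ps,uvs)):
        R,t=ext(p,ss[i] if ss else None);K=p["camera_matrix"]
        M=K@np.c_[R,t]
        for r,v in((0,uv[0]),(1,uv[1])):
            a=M[r]-v*M[2]; n=np.linalg.norm(a[:3]); A.append(a[:3]/n);b.append(-a[3]/n)
    x,*_=np.linalg.lstsq(np.array(A),np.array(b),rcond=None)
    return x, np.abs(np.array(A)@x-b).max()
E
python3 - <<'E'
from h import *
ps=[bot.snapshot("top"),bot.snapshot("side")]
for q in ["case","case_hinge","knob_center","tray_center","parallel_a_center","cup","magnet","tape"]:
    m=[bot.mark_of(q,p) for p in ps]
    for p,mm,n in zip(ps,m,"TS"):
        print(q,n,[(np.round(x["position"],1).tolist(),round(x["conf"],2)) for x in mm[:4]])
    if m[0] and m[1]: x,e=tri(ps,[m[0][0]["position"],m[1][0]["position"]]); print("   ",x.round(1),round(e,1))
for q in ["tray_center","case"]:
  for p,n in zip(ps,"TS"):
    c=bot.cut_out(q,p)
    for x in c[:2]: print(q,n,x["bbox"],x["conf"],x["pixels"].sum())
    k=c[0]["pixels"].astype(np.uint8)
    if n=="T":
        cn=max(cv2.findContours(k,0,cv2.CHAIN_APPROX_NONE)[0],key=cv2.contourArea)[:,0]
        z=18 if q[0]=="t" else 45
        W=ray(p,cn,z)[:,:2].astype(np.float32)
        print(cv2.minAreaRect(W))
im=ps[0]["color"][140:280,180:430]; cv2.imwrite("pics/c1.png",cv2.resize(im,None,fx=3.2,fy=3.2,interpolation=cv2.INTER_CUBIC))
im=ps[1]["color"][130:320,260:430]; cv2.imwrite("pics/c2.png",cv2.resize(im,None,fx=3,fy=3,interpolation=cv2.INTER_CUBIC))
E
```

```text
case T [([334.4, 187.7], 0.97)]
case S [([313.2, 206.8], 0.98)]
    [594.1 -50.4   3.5] 1.2
case_hinge T [([337.2, 166.3], 0.63)]
case_hinge S [([296.4, 196.0], 0.63)]
    [648.7 -60.7  20.2] 4.7
knob_center T [([335.8, 194.8], 0.63), ([268.4, 214.4], 0.29), ([332.0, 186.5], 0.2)]
knob_center S [([326.7, 187.6], 0.79)]
    [562.6 -49.3  76.3] 1.4
tray_center T [([267.6, 215.2], 0.93)]
tray_center S [([319.3, 271.1], 0.83)]
    [521.7 146.8   5.2] 4.0
parallel_a_center T [([270.4, 219.5], 0.67)]
parallel_a_center S [([326.2, 266.5], 0.76)]
    [508.6 138.   14.7] 4.2
cup T [([399.6, 242.7], 0.8)]
cup S [([387.6, 178.1], 0.55)]
    [ 425.8 -236.3   -4. ] 1.0
magnet T [([348.1, 244.2], 0.62), ([401.3, 155.3], 0.48)]
magnet S [([381.9, 211.5], 0.86)]
    [424.  -85.1   0.5] 3.0
tape T [([400.3, 152.3], 0.76)]
tape S [([300.6, 156.0], 0.66)]
    [ 691.2 -248.3   13.1] 0.5
tray_center T [240.1, 196.3, 294.2, 230.3] 0.86 1358
tray_center T [254.3, 205.1, 287.8, 212.6] 0.65 142
((522.27978515625, 146.19244384765625), (153.19732666015625, 87.94792938232422), 84.04068756103516)
tray_center S [289.0, 239.4, 353.1, 308.5] 0.97 1836Traceback (most recent call last):
  File "<stdin>", line 12, in <module>
IndexError: list index out of range
```

```bash
echo
python3 - <<'E'
from h import *
ps=[bot.snapshot("top"),bot.snapshot("side")]
for p,n in zip(ps,"TS"):
    h=cv2.cvtColor(p["color"],cv2.COLOR_BGR2HSV)
    m=cv2.inRange(h,(60,100,30),(90,255,255))
    cs=cv2.findContours(m,0,cv2.CHAIN_APPROX_NONE)[0]; c=max(cs,key=cv2.contourArea)[:,0]
    print(n,c.min(0),c.max(0),cv2.approxPolyDP(cv2.convexHull(c),2.5,True)[:,0].tolist())
    if n=="T":
        print(cv2.minAreaRect(ray(p,c,46)[:,:2].astype(np.float32)))
# project hypothesized corners
im=ps[0]["color"][140:280,180:430]; cv2.imwrite("pics/c1.png",cv2.resize(im,None,fx=3.2,fy=3.2,interpolation=cv2.INTER_CUBIC))
im=ps[1]["color"][150:320,260:430]; cv2.imwrite("pics/c2.png",cv2.resize(im,None,fx=3.5,fy=3.5,interpolation=cv2.INTER_CUBIC))
E
```

```text
T [309 170] [361 203] [[360, 170], [361, 201], [310, 202], [310, 170]]
((591.1434936523438, -49.621788024902344), (147.01632690429688, 94.33809661865234), 88.49861145019531)
S [285 174] [339 230] [[304, 174], [339, 181], [322, 230], [286, 221], [285, 210]]
```

View pics/c1.png

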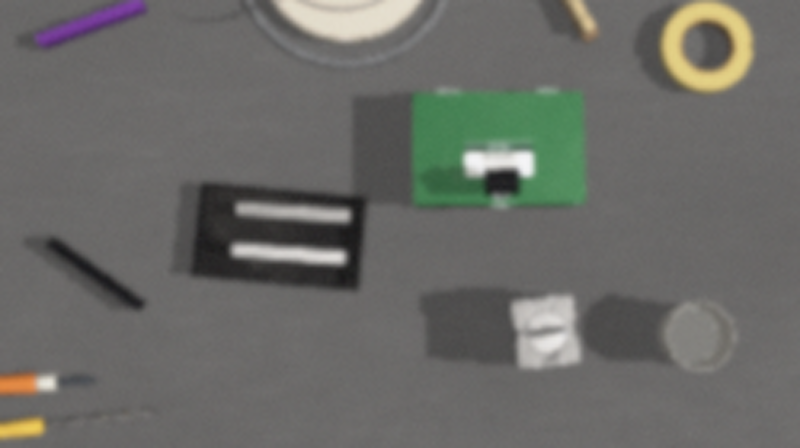

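View pics/c2.png

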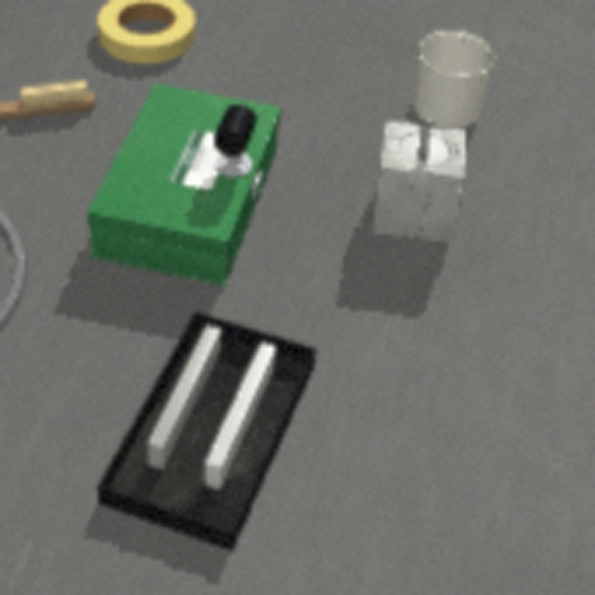

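```bash
cat >> h.py <<'E'
def go(x,y,z,xdir=None,s=None):
    "print tool shift (mm) and yaw deg to reach world xyz with tool x axis at heading xdir(deg, mod 180)"
    s=s or bot.get_state(); M=Ro.from_quat(s["tcp_rot"]).as_matrix()
    print("t",s["time_s"],"pos",s["position"].round(1),"tool x hdg",np.degrees(np.arctan2(M[1,0],M[0,0])).round(2),"F",s["contact_force"].round(1),"w",round(s["gripper_width"],1))
    print(" toolaxes",M.round(3).tolist())
    d=np.array([x,y,z])-s["position"]
    print(" shift tool now",(M.T@d).round(1))
    if xdir is not None:
        h=np.degrees(np.arctan2(M[1,0],M[0,0])); a=(xdir-h+90)%180-90
        yaw=-a*np.sign(-M[2,1]) # tool y down: +yaw about y = -about z
        M2=M@Ro.from_euler("y",yaw,degrees=True).as_matrix()
        print(" yaw",round(yaw,2),"shift after yaw",(M2.T@d).round(1), "hdg",np.degrees(np.arctan2(M2[1,0],M2[0,0])).round(2))
E
python3 - <<'E'
from h import *
go(540,215,180,84)
E
```

```text
t 1.3 pos [242.7 575.9 248.3] tool x hdg 67.15 F [-0.9  0.2  0.8] w 85.2
 toolaxes [[0.388, 0.0, -0.922], [0.922, 0.0, 0.388], [0.0, -1.0, -0.0]]
 shift tool now [-217.2   68.3 -414.1]
 yaw -16.85 shift after yaw [-327.9   68.3 -333.4] hdg 84.0
```

step_arm:
  series: "0.4 -0.015 0 -0.03 -8.4; 0.4 -0.025 0 -0.035 -8.4; 0.4 -0.041 0.008 -0.042 0; 0.4 -0.041 0.008 -0.042 0; 0.4 -0.041 0.008 -0.042 0"
  grip_force: 30

```text
time_s: 1.92
position: [405.6, 380.4, 224.3]
tcp_rot: [-0.526, -0.473, 0.473, 0.526]
contact_force: [0.2, 0.2, -0.2]
gripper_width: 34.5
```

step_arm:
  series: "0.4 -0.041 0.01 -0.035 0; 0.4 -0.041 0.01 -0.035 0; 0.4 -0.041 0.01 -0.035 0; 0.4 -0.03 0.01 -0.03 0; 0.4 0 0 0 0"

```text
time_s: 2.55
position: [524.1, 212.3, 183.6]
tcp_rot: [0.527, 0.471, -0.472, -0.527]
contact_force: [-0.6, 0.5, 0.5]
gripper_width: 34.2
```

Run:
```python
from h import *
go(540,215,180,84)
s=bot.get_state(); p=bot.snapshot("wrist"); cv2.imwrite("pics/w1.png",p["color"])
for q in ["tray_center","parallel_a_center"]:
    for r in bot.mark_of(q,p)[:3]: print(q,r["position"],r["conf"],ray(p,r["position"],9 if q[0]=="t" else 13,s).round(1))
for r in bot.cut_out("tray_center",p)[:1]:
    cn=max(cv2.findContours(r["pixels"].astype(np.uint8),0,cv2.CHAIN_APPROX_NONE)[0],key=cv2.contourArea)[:,0]
    print(r["conf"],r["bbox"],cv2.minAreaRect(ray(p,cn,18,s)[:,:2].astype(np.float32)))
```

```text
t 2.55 pos [524.1 212.3 183.6] tool x hdg 83.67 F [-0.6  0.5  0.5] w 34.2
 toolaxes [[0.11, -0.0, -0.994], [0.994, -0.002, 0.11], [-0.002, -1.0, 0.0]]
 shift tool now [  4.5   3.6 -15.5]
 yaw -0.33 shift after yaw [  4.4   3.6 -15.5] hdg 84.0
tray_center [255.9, 186.2] 0.71 [[523.2 148.7   9. ]]
tray_center [244.3, 203.0] 0.65 [[539.2 134.    9. ]]
parallel_a_center [240.1, 170.0] 0.82 [[504.5 137.2  13. ]]
0.67 [171.0, 145.5, 329.9, 231.1] ((521.8528442382812, 147.87420654296875), (151.69090270996094, 87.63024139404297), 82.63352966308594)
```

View pics/w1.png

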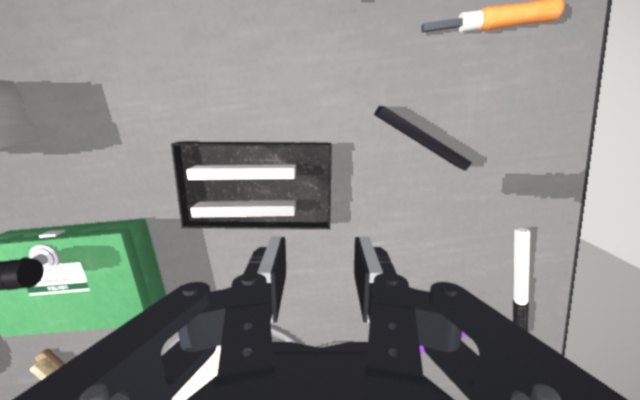

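step_arm:
  series: "0.33 0.012 0.03 -0.005 0; 0.33 0 0.04 0 0; 0.33 0 0.04 0 0; 0.33 0 0 0 0; 0.33 0 0 0 0"

```text
time_s: 3.38
position: [529.2, 227.8, 75.7]
tcp_rot: [0.526, 0.474, -0.473, -0.525]
contact_force: [0.3, -0.5, -0.0]
gripper_width: 28.4
```

Run:
```python
from h import *
go(530.8,224,23,83.5)
s=bot.get_state(); p=bot.snapshot("wrist"); cv2.imwrite("pics/w2.png",p["color"])
print(proj(p,[[530.5,222,18],[530.4,220,18]],s))
```

```text
t 3.375 pos [529.2 227.8  75.7] tool x hdg 83.99 F [ 0.3 -0.5 -0. ] w 28.4
 toolaxes [[0.105, 0.001, -0.995], [0.995, 0.001, 0.105], [0.001, -1.0, -0.001]]
 shift tool now [-3.6 52.7 -1.9]
 yaw 0.49 shift after yaw [-3.6 52.7 -2. ] hdg 83.5
[[309.94125999 225.70807497]
 [306.78888537 225.87647327]]
```

View pics/w2.png

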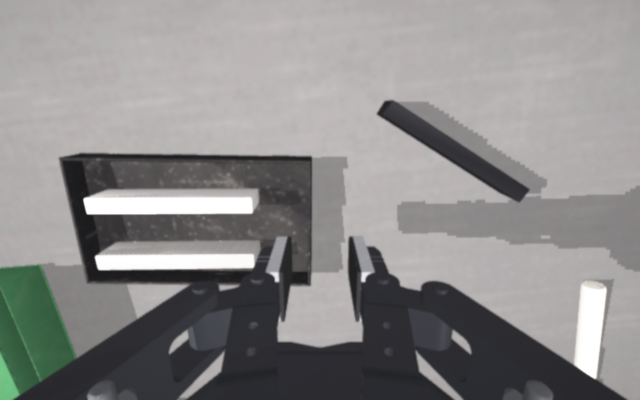

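step_arm:
  series: "0.33 -0.0035 0.02 -0.002 0.4; 0.33 0 0.02 0 0; 0.33 0 0.0115 0 0; 0.33 0 0 0 0; 0.33 0 0 0 0"

```text
time_s: 4.05
position: [530.7, 223.4, 23.3]
tcp_rot: [0.527, 0.471, -0.471, -0.527]
contact_force: [-0.1, -0.5, -0.6]
gripper_width: 28.3
```

Run:
```python
from h import *
go(530.8,224,23,83.5)
s=bot.get_state(); p=bot.snapshot("wrist"); cv2.imwrite("pics/w3.png",p["color"])
```

```text
t 4.05 pos [530.7 223.4  23.3] tool x hdg 83.55 F [-0.1 -0.5 -0.6] w 28.3
 toolaxes [[0.112, 0.0, -0.994], [0.994, 0.0, 0.112], [0.0, -1.0, -0.0]]
 shift tool now [ 0.6  0.3 -0. ]
 yaw 0.05 shift after yaw [ 0.6  0.3 -0. ] hdg 83.5
```

View pics/w3.png

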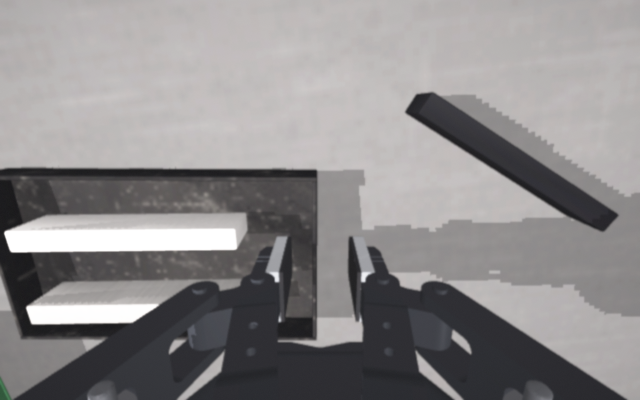

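step_arm:
  series: "0 0 0 0 0; 0 0 0 0 0; 0 0 0 0 0; 0 0 0 0 0; 0 0 0 0 0"
  grip_force: 40

```text
time_s: 4.72
position: [530.6, 223.2, 23.3]
tcp_rot: [0.527, 0.471, -0.471, -0.527]
contact_force: [-0.8, -0.9, 5.5]
gripper_width: 1.3
```

Run:
```python
from h import *
go(530.8,224,23,83.5)
p=bot.snapshot("top"); s=bot.get_state()
h=cv2.cvtColor(p["color"],cv2.COLOR_BGR2HSV)
m=cv2.inRange(h,(60,100,30),(90,255,255)).astype(bool)
# case fit: row-wise/col-wise subpixel edges of green
ys,xs=np.nonzero(m); k=(xs>300)&(xs<370)&(ys>160)&(ys<215)
xs,ys=xs[k],ys[k]
import itertools
top=np.array([(c,ys[xs==c].min()-.5) for c in range(314,358)]); bot_=np.array([(c,ys[xs==c].max()+.5) for c in range(314,358)])
L=np.array([(xs[ys==r].min()-.5,r) for r in range(173,199)]);Rr=np.array([(xs[ys==r].max()+.5,r) for r in range(173,199)])
for n,e in (("back",top),("front",bot_),("left",L),("right",Rr)):
    W=ray(p,e,45)[:,:2]; 
    vx,vy,x0,y0=cv2.fitLine(W.astype(np.float32),cv2.DIST_HUBER,0,.01,.01).ravel()
    print(n,W.mean(0).round(1),"hdg",np.degrees(np.arctan2(vy,vx)).round(2)%180)
```

```text
t 4.725 pos [530.6 223.2  23.3] tool x hdg 83.54 F [-0.8 -0.9  5.5] w 1.3
 toolaxes [[0.113, 0.0, -0.994], [0.994, 0.0, 0.113], [0.0, -1.0, -0.0]]
 shift tool now [ 0.8  0.3 -0.1]
 yaw 0.04 shift after yaw [ 0.8  0.3 -0.1] hdg 83.5
back [639.8 -52.9] hdg 88.5
front [554.7 -50. ] hdg 90.34
left [596.   22.4] hdg 178.43
right [ 592.  -122.8] hdg 177.65
```

step_arm:
  series: "0 0 0 -0.012 -1; 0 0 0 -0.015 -1; 0 0 0 -0.015 -1; 0 0 0 -0.015 -1; 0 0 0 -0.012 -0.7"

```text
time_s: 5.4
position: [599.4, 218.0, 23.2]
tcp_rot: [-0.507, -0.492, 0.492, 0.508]
contact_force: [-6.3, 0.3, 8.4]
gripper_width: 0.7
```

```bash
cat >> h.py <<'E'
def tray(p,s=None):
    for r in bot.cut_out("tray_center",p)[:1]:
        cn=max(cv2.findContours(r["pixels"].astype(np.uint8),0,cv2.CHAIN_APPROX_NONE)[0],key=cv2.contourArea)[:,0]
        print("tray",round(r["conf"],2),cv2.minAreaRect(ray(p,cn,18,s)[:,:2].astype(np.float32)), [ (ray(p,m["position"],9,s)[0].round(1).tolist(),round(m["conf"],2)) for m in bot.mark_of("tray_center",p)[:2]])
E
python3 - <<'E'
from h import *
go(602,176.4,23,88.2)
p=bot.snapshot("top"); tray(p)
im=p["color"][140:280,180:430]; cv2.imwrite("pics/c3.png",cv2.resize(im,None,fx=3.2,fy=3.2,interpolation=cv2.INTER_CUBIC))
s=bot.get_state(); p=bot.snapshot("wrist"); cv2.imwrite("pics/w4.png",p["color"]); tray(p,s)
E
```

```text
t 5.4 pos [599.4 218.   23.2] tool x hdg 88.25 F [-6.3  0.3  8.4] w 0.7
 toolaxes [[0.031, -0.001, -1.0], [1.0, 0.0, 0.031], [0.0, -1.0, 0.001]]
 shift tool now [-41.5   0.2  -3.9]
 yaw 0.05 shift after yaw [-41.5   0.2  -3.9] hdg 88.2
tray 0.83 ((593.8190307617188, 131.1092987060547), (121.90553283691406, 84.58013916015625), 88.48649597167969) [([590.3, 138.2, 9.0], 0.61)]
tray 0.62 ((597.2371215820312, 143.74526977539062), (150.84222412109375, 88.89413452148438), 88.46626281738281) [([599.7, 143.6, 9.0], 0.94)]
```

View pics/c3.png

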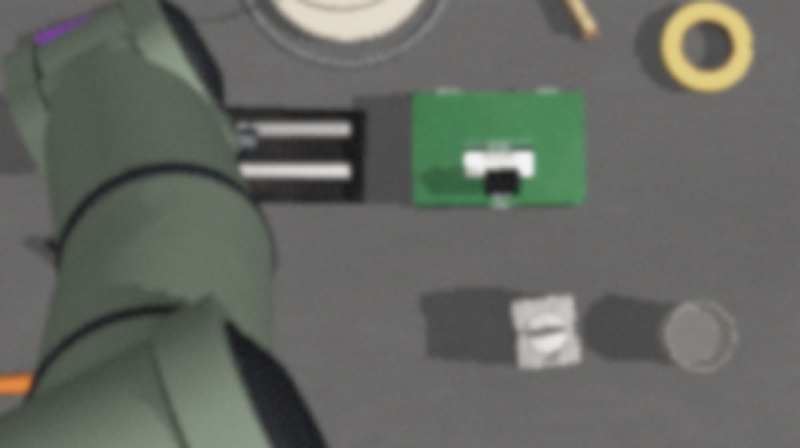

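View pics/w4.png

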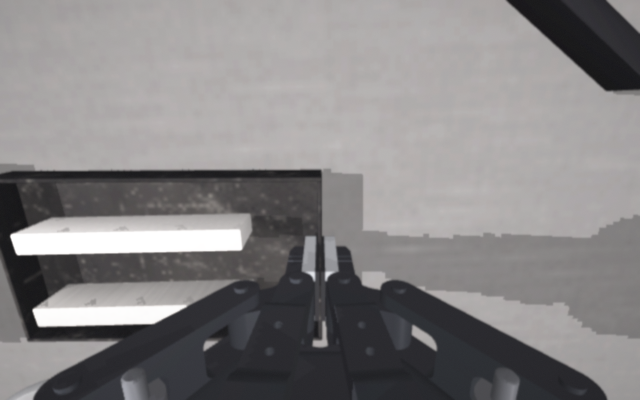

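step_arm:
  series: "0 -0.01 0 0 0; 0 -0.012 0 -0.002 0; 0 -0.01 0 0 0; 0 -0.005 0 0 0; 0 0 0 0 0"

```text
time_s: 6.32
position: [599.8, 181.4, 23.3]
tcp_rot: [-0.507, -0.493, 0.492, 0.508]
contact_force: [-0.5, 2.0, 9.2]
gripper_width: 0.5
```

Run:
```python
from h import *
go(602,176.4,23,88.2)
p=bot.snapshot("top"); tray(p)
im=p["color"][140:240,230:380]; cv2.imwrite("pics/c4.png",cv2.resize(im,None,fx=5,fy=5,interpolation=cv2.INTER_CUBIC))
p=bot.snapshot("side"); tray(p); im=p["color"][150:320,230:400]; cv2.imwrite("pics/c5.png",cv2.resize(im,None,fx=3.5,fy=3.5,interpolation=cv2.INTER_CUBIC))
s=bot.get_state(); p=bot.snapshot("wrist"); cv2.imwrite("pics/w5.png",p["color"]); tray(p,s)
```

```text
t 6.325 pos [599.8 181.4  23.3] tool x hdg 88.26 F [-0.5  2.   9.2] w 0.5
 toolaxes [[0.03, 0.0, -1.0], [1.0, 0.001, 0.03], [0.001, -1.0, -0.0]]
 shift tool now [-4.9  0.3 -2.3]
 yaw 0.06 shift after yaw [-4.9  0.3 -2.3] hdg 88.2
tray 0.71 ((594.1163330078125, 87.76109313964844), (110.21797180175781, 87.5745849609375), 88.48945617675781) [([602.4, 115.9, 9.0], 0.81)]
tray 0.94 ((574.302978515625, 113.80995178222656), (56.628501892089844, 166.97872924804688), 4.827069282531738) [([600.6, 98.6, 9.0], 0.9)]
tray 0.86 ((596.7415771484375, 107.40898132324219), (150.32293701171875, 88.01818084716797), 88.16255187988281) [([599.0, 107.6, 9.0], 0.82)]
```

View pics/c4.png

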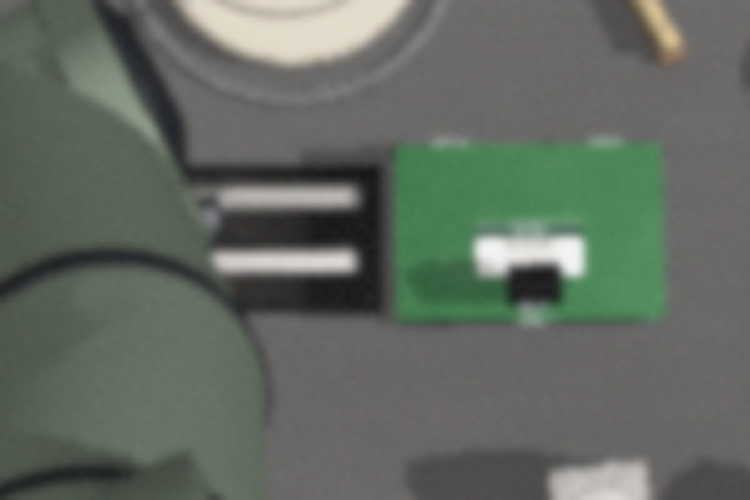

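View pics/c5.png

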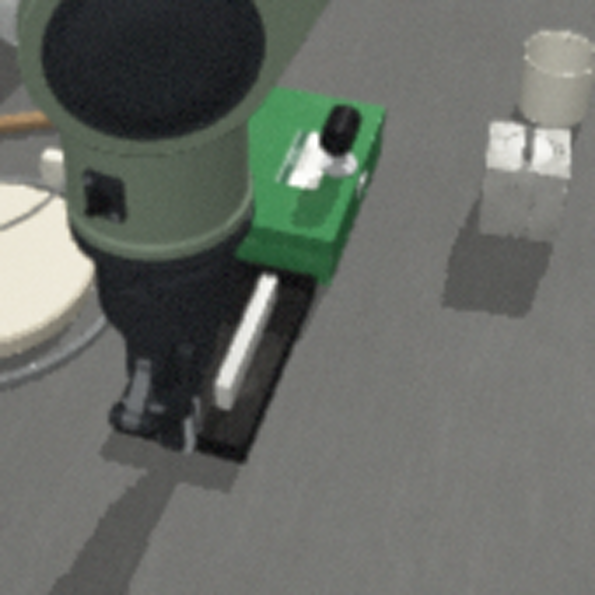

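View pics/w5.png

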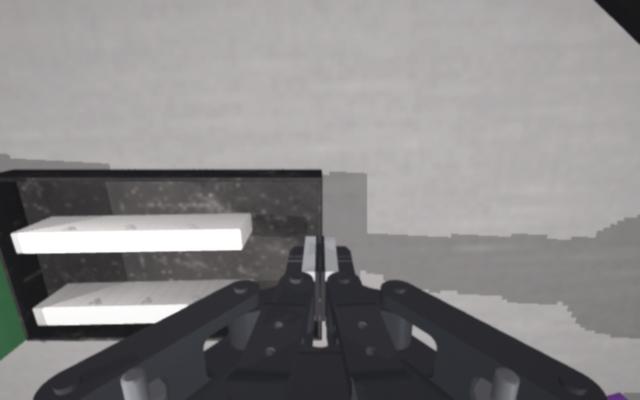

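step_arm:
  series: "0 -0.0015 0 0 0; 0 -0.0015 0 0 0; 0 -0.001 0 0 0; 0 0 0 0 0; 0 0 0 0 0"

```text
time_s: 7.4
position: [599.6, 178.5, 23.2]
tcp_rot: [-0.507, -0.493, 0.492, 0.508]
contact_force: [0.1, 5.4, 8.0]
gripper_width: 0.7
```

Run:
```python
from h import *
go(602,176.4,23,88.2)
p=bot.snapshot("top"); g=p["color"]
h=cv2.cvtColor(g,cv2.COLOR_BGR2HSV)
print(h[192,296:316].tolist())
for c in (300,303,305,306,307,308,309,310): print(c, ray(p,[c,190],18)[0].round(1), ray(p,[c,190],45)[0].round(1))
```

```text
t 7.4 pos [599.6 178.5  23.2] tool x hdg 88.31 F [0.1 5.4 8. ] w 0.7
 toolaxes [[0.03, 0.0, -1.0], [1.0, 0.002, 0.03], [0.002, -1.0, -0.0]]
 shift tool now [-2.   0.2 -2.4]
 yaw 0.11 shift after yaw [-2.   0.2 -2.5] hdg 88.2
[[15, 7, 217], [12, 6, 216], [18, 6, 215], [12, 6, 205], [12, 7, 176], [8, 7, 142], [0, 8, 100], [0, 4, 57], [0, 0, 35], [0, 8, 31], [0, 7, 39], [45, 17, 60], [65, 55, 88], [66, 93, 112], [67, 113, 124], [67, 114, 125], [67, 117, 122], [67, 116, 119], [67, 117, 116], [67, 113, 111]]
300 [587.1  50.2  18. ] [583.8  49.6  45. ]
303 [586.9  41.5  18. ] [583.6  41.1  45. ]
305 [586.7  35.7  18. ] [583.4  35.5  45. ]
306 [586.6  32.8  18. ] [583.3  32.7  45. ]
307 [586.6  29.9  18. ] [583.3  29.8  45. ]
308 [586.5  27.   18. ] [583.2  27.   45. ]
309 [586.4  24.2  18. ] [583.1  24.2  45. ]
310 [586.3  21.3  18. ] [583.   21.4  45. ]
```

step_arm:
  series: "0.2 0 0 0 0; 0.2 0 0 0 0; 0.2 0 0 0 0; 0.2 0 -0.005 0 0; 0.2 0 -0.01 0 0"

```text
time_s: 8.07
position: [599.8, 176.7, 38.1]
tcp_rot: [-0.508, -0.492, 0.492, 0.508]
contact_force: [-0.0, 0.4, -0.3]
gripper_width: 17.2
```

step_arm:
  series: "0.2 0 -0.02 0 0; 0.2 0 -0.04 0 0; 0.3 0 -0.05 0 0; 0.6 0 -0.04 0 0; 0.6 0 0 0 0"

```text
time_s: 8.7
position: [601.5, 177.3, 192.5]
tcp_rot: [0.509, 0.494, -0.49, -0.507]
contact_force: [-0.6, 0.6, -2.0]
gripper_width: 51.2
```

Run:
```python
from h import *
go(561,-49.5,165,88.2)
s=bot.get_state(); p=bot.snapshot("wrist"); cv2.imwrite("pics/w6.png",p["color"]); tray(p,s)
for q,z in (("case",0),("case_hinge",30),("knob_center",78)):
    for r in bot.mark_of(q,p)[:2]: print(q,r["position"],round(r["conf"],2),ray(p,r["position"],z,s).round(1))
p=bot.snapshot("top"); im=p["color"][140:240,230:380]; cv2.imwrite("pics/c6.png",cv2.resize(im,None,fx=5,fy=5,interpolation=cv2.INTER_CUBIC))
```

```text
t 8.7 pos [601.5 177.3 192.5] tool x hdg 88.24 F [-0.6  0.6 -2. ] w 51.2
 toolaxes [[0.031, 0.006, -1.0], [1.0, 0.002, 0.031], [0.002, -1.0, -0.006]]
 shift tool now [-228.    26.7   33.6]
 yaw 0.04 shift after yaw [-228.    26.7   33.5] hdg 88.2
tray 0.59 ((597.7008056640625, 104.89735412597656), (151.7607879638672, 87.11766052246094), 88.12985229492188) [([598.5, 105.5, 9.0], 0.89)]
case [102.6, 175.0] 0.7 [[593.9 -47.9   0. ]]
case_hinge [87.9, 232.8] 0.82 [[646.  -54.8  30. ]]
case_hinge [247.3, 174.8] 0.74 [[592.2 110.1  30. ]]
knob_center [24.6, 152.8] 0.85 [[558.7 -48.1  78. ]]
```

View pics/w6.png

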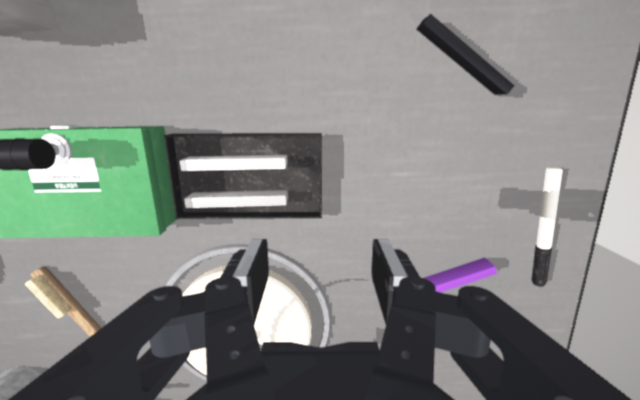

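step_arm:
  series: "0.6 -0.04 0 0.006 0; 0.6 -0.055 0 0.008 0; 0.6 -0.055 0 0.008 0; 0.6 -0.045 0 0.006 0; 0.6 -0.033 0 0.005 0"

```text
time_s: 9.68
position: [559.4, -52.2, 187.4]
tcp_rot: [-0.508, -0.492, 0.492, 0.508]
contact_force: [-0.3, 0.1, 0.4]
gripper_width: 51.1
```

step_arm:
  series: "0.6 0 0 0 0; 0.6 0 0 0 0; 0.6 0 0 0 0; 0.6 0 0 0 0; 0.6 0 0 0 0"

```text
time_s: 10.3
position: [560.1, -49.6, 187.8]
tcp_rot: [-0.507, -0.492, 0.492, 0.507]
contact_force: [-0.8, 0.4, 0.1]
gripper_width: 51.5
```

Run:
```python
from h import *
go(561,-49.5,80,88.2)
s=bot.get_state(); p=bot.snapshot("wrist"); cv2.imwrite("pics/w7.png",p["color"])
for q,z in (("case",0),("case_hinge",30),("knob_center",78)):
    for r in bot.mark_of(q,p)[:2]: print(q,r["position"],round(r["conf"],2),ray(p,r["position"],z,s).round(1))
print(proj(p,[[561,-49.5,78]],s))
```

```text
t 10.3 pos [560.1 -49.6 187.8] tool x hdg 88.29 F [-0.8  0.4  0.1] w 51.5
 toolaxes [[0.03, -0.0, -1.0], [1.0, 0.0, 0.03], [0.0, -1.0, 0.0]]
 shift tool now [ 1.000e-01  1.078e+02 -9.000e-01]
 yaw 0.09 shift after yaw [ 1.000e-01  1.078e+02 -9.000e-01] hdg 88.2
case [319.0, 207.0] 0.9 [[592.5 -50.6   0. ]]
case_hinge [319.4, 266.0] 0.85 [[645.8 -51.9  30. ]]
knob_center [317.7, 198.1] 0.86 [[559.3 -50.5  78. ]]
[[319.08002023 200.14165961]]
```

View pics/w7.png

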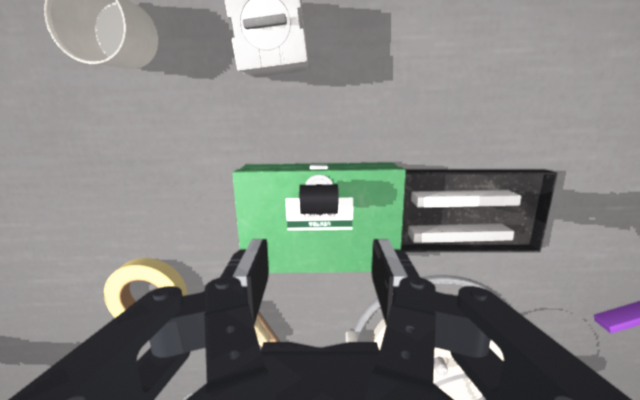

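step_arm:
  series: "0.6 -0.001 0.02 0.0005 0; 0.6 0 0.035 0 0; 0.6 0 0.035 0 0; 0.6 0 0.021 0 0; 0.6 0 0 0 0"

```text
time_s: 11.12
position: [558.7, -51.0, 75.6]
tcp_rot: [-0.507, -0.492, 0.493, 0.508]
contact_force: [-0.8, -0.3, -0.2]
gripper_width: 51.4
```

step_arm:
  series: "0.1 0 0 0 0; 0.1 0 0 0 0; 0.1 0 0 0 0; 0.1 0 0 0 0; 0.1 0 0 0 0"
  grip_force: 30

```text
time_s: 11.75
position: [559.9, -50.5, 77.6]
tcp_rot: [0.508, 0.493, -0.492, -0.507]
contact_force: [-2.0, 4.9, 8.9]
gripper_width: 29.9
```

Run:
```python
from h import *
go(559.5,-50.3,77,88.2)
s=bot.get_state(); p=bot.snapshot("wrist"); cv2.imwrite("pics/w8.png",p["color"])
p=bot.snapshot("side");im=p["color"][120:290,230:400]; cv2.imwrite("pics/c8.png",cv2.resize(im,None,fx=3.5,fy=3.5,interpolation=cv2.INTER_CUBIC))
# arc
K0=np.array([-86,47.]);
th=np.radians(bot and 88.5-90); 
prev=K0
for a in range(0,61,5):
    r=np.radians(a); k=np.array([K0[0]*np.cos(r)+K0[1]*np.sin(r),-K0[0]*np.sin(r)+K0[1]*np.cos(r)])
    print(a,(k-K0).round(1),(k-prev).round(1)); prev=k
```

```text
t 11.75 pos [559.9 -50.5  77.6] tool x hdg 88.28 F [-2.   4.9  8.9] w 29.9
 toolaxes [[0.03, 0.001, -1.0], [1.0, 0.0, 0.03], [0.0, -1.0, -0.001]]
 shift tool now [0.2 0.6 0.4]
 yaw 0.08 shift after yaw [0.2 0.6 0.4] hdg 88.2
0 [0. 0.] [0. 0.]
5 [4.4 7.3] [4.4 7.3]
10 [ 9.5 14.2] [5.  6.9]
15 [15.1 20.7] [5.6 6.4]
20 [21.3 26.6] [6.2 5.9]
25 [27.9 31.9] [6.7 5.4]
30 [35.  36.7] [7.1 4.8]
35 [42.5 40.8] [7.5 4.1]
40 [50.3 44.3] [7.8 3.5]
45 [58.4 47. ] [8.1 2.8]
50 [66.7 49.1] [8.3 2. ]
55 [75.2 50.4] [8.4 1.3]
60 [83.7 51. ] [8.5 0.6]
```

View pics/w8.png

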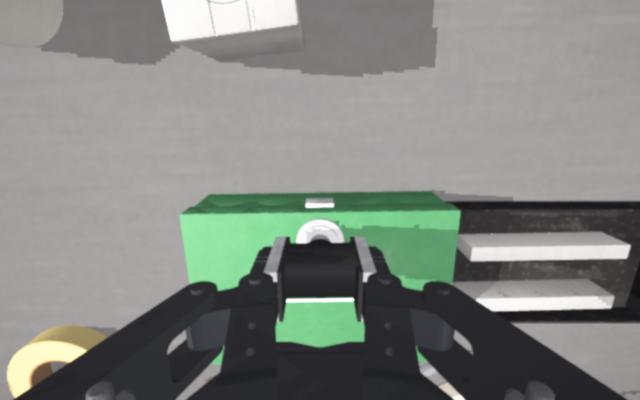

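View pics/c8.png

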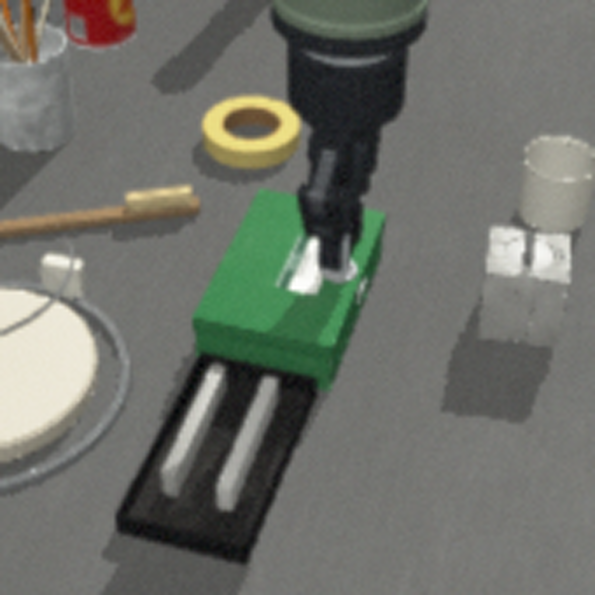

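step_arm:
  series: "0.1 0 -0.0073 -0.0044 0; 0.1 0 -0.0069 -0.005 0; 0.1 0 -0.0064 -0.0056 0; 0.1 0 -0.0059 -0.0062 0; 0.1 0 0 0 0"

```text
time_s: 12.48
position: [580.6, -50.9, 103.6]
tcp_rot: [-0.507, -0.492, 0.492, 0.508]
contact_force: [-2.9, 7.1, -3.0]
gripper_width: 29.4
```

Run:
```python
from h import *
go(559.9+21.3,-50.5,77.6+26.6,88.2)
p=bot.snapshot("side");im=p["color"][90:260,230:400]; cv2.imwrite("pics/c9.png",cv2.resize(im,None,fx=3.5,fy=3.5,interpolation=cv2.INTER_CUBIC))
```

```text
t 12.475 pos [580.6 -50.9 103.6] tool x hdg 88.28 F [-2.9  7.1 -3. ] w 29.4
 toolaxes [[0.03, -0.001, -1.0], [1.0, 0.001, 0.03], [0.001, -1.0, 0.001]]
 shift tool now [ 0.4 -0.6 -0.5]
 yaw 0.08 shift after yaw [ 0.4 -0.6 -0.5] hdg 88.2
```

View pics/c9.png

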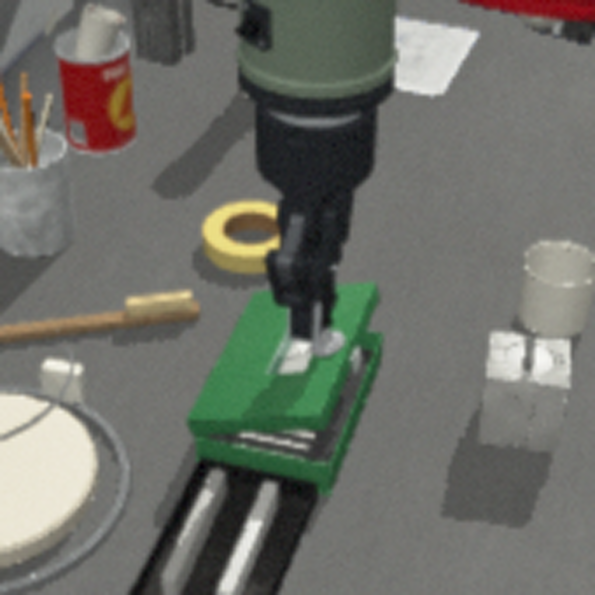

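The lid follows (open about 20°). Continuing along the arc.

step_arm:
  series: "0.1 0 -0.0054 -0.0067 0; 0.1 0 -0.0048 -0.0071 0; 0.1 0 -0.0041 -0.0075 0; 0.1 0 -0.0035 -0.0078 0; 0.1 0 0 0 0"

```text
time_s: 13.15
position: [609.5, -51.4, 121.2]
tcp_rot: [-0.507, -0.492, 0.493, 0.508]
contact_force: [-4.8, 8.5, -1.2]
gripper_width: 29.3
```

Run:
```python
from h import *
go(559.9+50.3,-51.5,77.6+44.3,88.2)
p=bot.snapshot("side");im=p["color"][90:260,230:400]; cv2.imwrite("pics/c10.png",cv2.resize(im,None,fx=3.5,fy=3.5,interpolation=cv2.INTER_CUBIC))
```

```text
t 13.15 pos [609.5 -51.4 121.2] tool x hdg 88.29 F [-4.8  8.5 -1.2] w 29.3
 toolaxes [[0.03, -0.001, -1.0], [1.0, 0.001, 0.03], [0.001, -1.0, 0.001]]
 shift tool now [-0.1 -0.7 -0.7]
 yaw 0.09 shift after yaw [-0.1 -0.7 -0.7] hdg 88.2
```

View pics/c10.png

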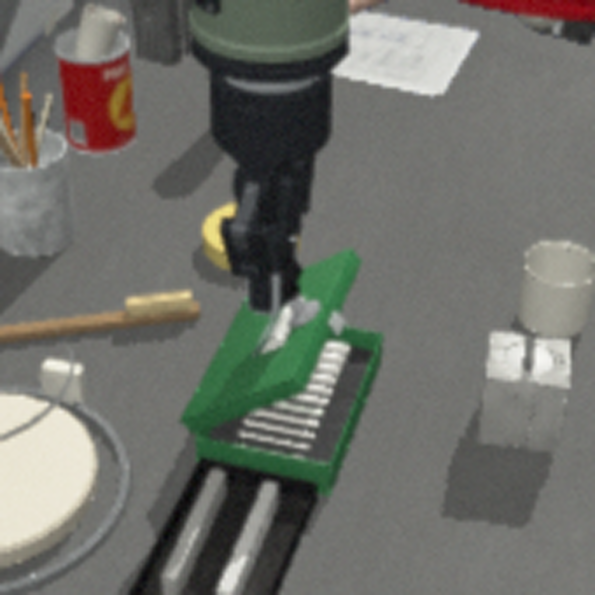

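step_arm:
  series: "0.1 0 -0.0028 -0.0081 0; 0.1 0 -0.002 -0.0083 0; 0.1 0 -0.0013 -0.0084 0; 0.1 0 -0.0006 -0.0085 0; 0.1 0 0 0 0"

```text
time_s: 13.82
position: [643.1, -51.9, 128.1]
tcp_rot: [-0.507, -0.493, 0.492, 0.508]
contact_force: [-4.0, 10.2, 3.1]
gripper_width: 29.5
```

step_arm:
  series: "0.1 0 0 0 0; 0.1 0 0 0 0; 0.1 0 0 0 0; 0.1 0 0 0 0; 0.1 0 0 0 0"

```text
time_s: 14.45
position: [642.8, -51.9, 128.1]
tcp_rot: [-0.507, -0.493, 0.492, 0.508]
contact_force: [-4.2, 10.4, 1.8]
gripper_width: 29.3
```

Run:
```python
from h import *
go(559.9+83.7,-51.5,77.6+51,88.2)
s=bot.get_state()
p=bot.snapshot("side");im=p["color"][90:290,230:400]; cv2.imwrite("pics/c11.png",cv2.resize(im,None,fx=3,fy=3,interpolation=cv2.INTER_CUBIC))
for r in bot.mark_of("knob_center",p)[:2]: print(r)
# predicted lid front-edge corners for angles, case centre 594.5,-50.3, yaw -1.5deg
c,a=np.array([594.5,-50.3]),np.radians(-1.4)
for ang in (50,60,70):
    r=np.radians(ang); out=[]
    for y in (76,-76):
      for K in ((-104,16),(-104,-0)):
        x=51+K[0]*np.cos(r)+K[1]*np.sin(r); z=30-K[0]*np.sin(r)+K[1]*np.cos(r)
        out.append([c[0]+x*np.cos(a)-y*np.sin(a),c[1]+x*np.sin(a)+y*np.cos(a),z])
    print(ang,((proj(p,out)-[230,90])*3).round(0).tolist())
w=bot.snapshot("wrist"); cv2.imwrite("pics/w11.png",w["color"]); tray(w,s)
p=bot.snapshot("top"); tray(p); im=p["color"][140:280,230:430]; cv2.imwrite("pics/t11.png",cv2.resize(im,None,fx=4,fy=4,interpolation=cv2.INTER_CUBIC))
for q in ("cup","magnet","tape"): print(q,[m["position"] for m in bot.mark_of(q,p)[:1]])
```

```text
t 14.45 pos [642.8 -51.9 128.1] tool x hdg 88.3 F [-4.2 10.4  1.8] w 29.3
 toolaxes [[0.03, -0.001, -1.0], [1.0, 0.002, 0.03], [0.002, -1.0, 0.001]]
 shift tool now [ 0.4 -0.5 -0.8]
 yaw 0.1 shift after yaw [ 0.4 -0.5 -0.8] hdg 88.2
{'position': [299.0, 166.4], 'conf': 0.91}
50 [[226.0, 301.0], [242.0, 315.0], [282.0, 192.0], [296.0, 204.0]]
60 [[205.0, 289.0], [223.0, 300.0], [263.0, 180.0], [279.0, 191.0]]
70 [[182.0, 279.0], [202.0, 288.0], [243.0, 171.0], [261.0, 180.0]]
tray 0.64 ((598.6887817382812, 104.50251007080078), (152.6539306640625, 85.00920867919922), 88.22579956054688) [([598.2, 105.8, 9.0], 0.97)]
cup []
magnet []
tape [[399.2, 153.8]]
```

View pics/c11.png

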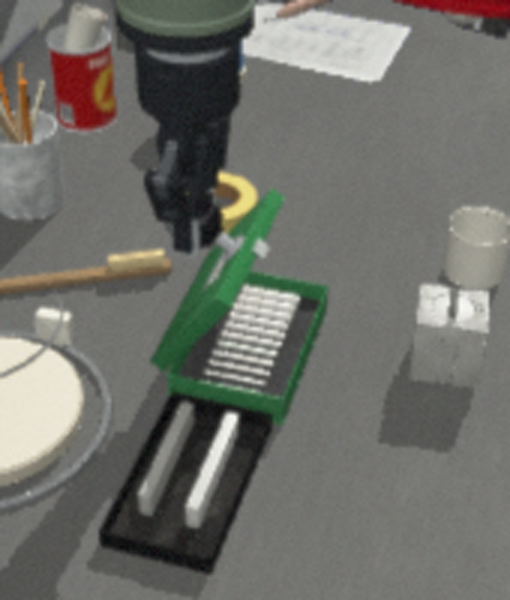

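View pics/t11.png

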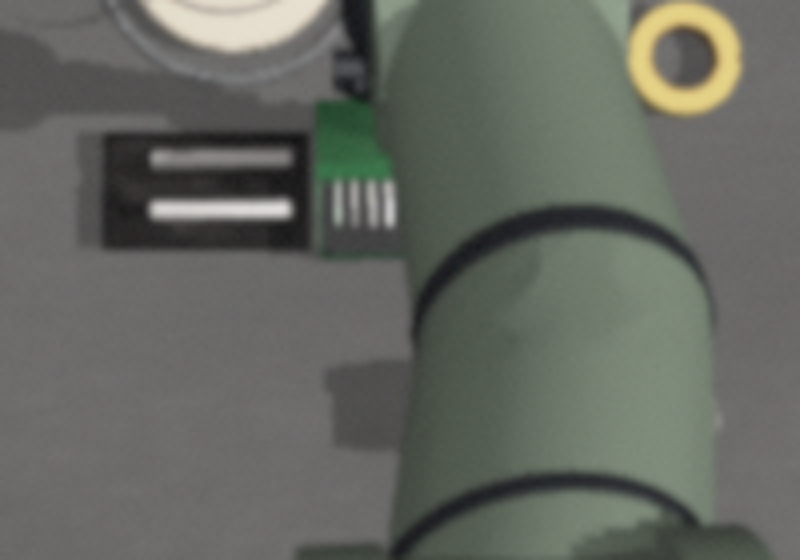

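View pics/w11.png

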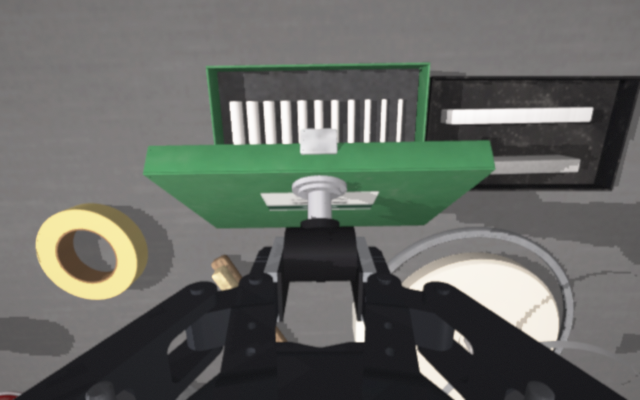

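Run:
```python
from h import *
a=cv2.imread("pics/w8.png")[180:340,220:420];b=cv2.imread("pics/w11.png")[180:340,220:420]
o=np.hstack([a,b]).astype(float); o=255*(o/255)**.5
cv2.imwrite("pics/cmp.png",cv2.resize(o.astype(np.uint8),None,fx=2,fy=2,interpolation=cv2.INTER_CUBIC))
```

```text
(no output)
```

View pics/cmp.png

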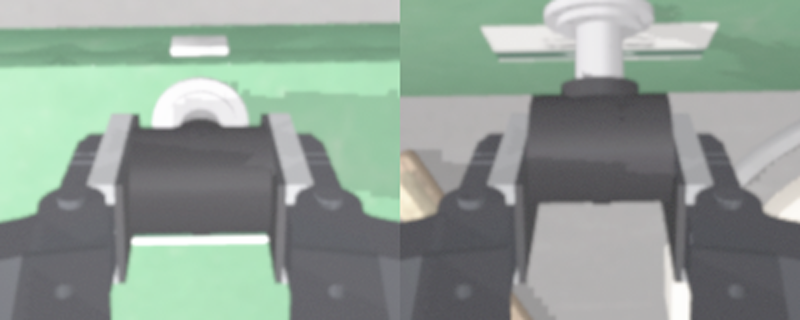

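Run:
```python
from h import *
p=bot.snapshot("wrist"); K=p["camera_matrix"]
H=np.array(p["hand_eye"])
s=bot.get_state(); M=Ro.from_quat(s["tcp_rot"]).as_matrix()
def rows(s,kx,ky,kz):
    # tangent rows of a 12 mm radius cylinder along y
    t=np.linspace(0,2*np.pi,180)
    X=np.c_[kx+12*np.cos(t),np.full(180,ky),kz+12*np.sin(t)]
    v=proj(p,X,s)[:,1]; return v.min(),v.max()
s8=dict(s); s8["position"]=np.array([559.9,-50.5,77.6])
for kx in (553,556,559,562): print("shut kx",kx,np.round(rows(s8,kx,-50.5,78),1),"obs 244,297.5")
for kx0 in (558,560):
  for a in (52,54,56,58,60,62):
    r=np.radians(a); x=kx0+86-86*np.cos(r)+47*np.sin(r); z=31+86*np.sin(r)+47*np.cos(r)
    print(kx0,a,round(x,1),round(z,1),np.round(rows(s,x,-51.9,z),1),"obs 226.5,280")
```

```text
shut kx 553 [228.8 283.6] obs 244,297.5
shut kx 556 [234.9 289.7] obs 244,297.5
shut kx 559 [241.  295.6] obs 244,297.5
shut kx 562 [247.  301.5] obs 244,297.5
558 52 628.1 127.7 [211.9 266.8] obs 226.5,280
558 54 631.5 128.2 [219.4 274.4] obs 226.5,280
558 56 634.9 128.6 [226.8 281.8] obs 226.5,280
558 58 638.3 128.8 [234.1 289. ] obs 226.5,280
558 60 641.7 129.0 [241.1 296. ] obs 226.5,280
558 62 645.1 129.0 [248.  302.7] obs 226.5,280
560 52 630.1 127.7 [216.1 271. ] obs 226.5,280
560 54 633.5 128.2 [223.6 278.5] obs 226.5,280
560 56 636.9 128.6 [231.  285.8] obs 226.5,280
560 58 640.3 128.8 [238.1 293. ] obs 226.5,280
560 60 643.7 129.0 [245.1 299.9] obs 226.5,280
560 62 647.1 129.0 [251.9 306.7] obs 226.5,280
```

step_arm:
  series: "0.1 0 0 0 0; 0.1 0 0 0 0; 0.1 0 0 -0.004 0; 0.1 0 0 -0.004 0; 0.1 0 0 0 0"
  grip_force: 50

```text
time_s: 15.62
position: [650.6, -52.1, 128.1]
tcp_rot: [-0.506, -0.493, 0.492, 0.508]
contact_force: [-6.3, 10.6, 4.9]
gripper_width: 29.2
```

step_arm:
  series: "0.1 0 0 0 0; 0.1 0 0 0 0; 0.1 0 0 0 0; 0.1 0 0 0 0; 0.1 0 0 0 0"

```text
time_s: 16.25
position: [650.5, -52.0, 128.1]
tcp_rot: [-0.506, -0.493, 0.492, 0.508]
contact_force: [-5.6, 10.0, 3.6]
gripper_width: 29.1
```

Run:
```python
from h import *
go(651,-51.9,128,88.2)
s=bot.get_state(); p=bot.snapshot("wrist"); cv2.imwrite("pics/w12.png",p["color"]); tray(p,s)
b=p["color"][180:340,220:420].astype(float);b=255*(b/255)**.5
cv2.imwrite("pics/cmp2.png",cv2.resize(b.astype(np.uint8),None,fx=4,fy=4,interpolation=cv2.INTER_CUBIC))
def rows(kx,ky,kz):
    t=np.linspace(0,2*np.pi,180)
    v=proj(p,np.c_[kx+12*np.cos(t),np.full(180,ky),kz+12*np.sin(t)],s)[:,1]; return v.min(),v.max()
for a in (54,56,58,60,62):
    r=np.radians(a); x=560.2+86-86*np.cos(r)+47*np.sin(r); z=31+86*np.sin(r)+47*np.cos(r)
    print(a,np.round((np.array(rows(x,-51.9,z))-180)*4))
```

```text
t 16.25 pos [650.5 -52.  128.1] tool x hdg 88.31 F [-5.6 10.   3.6] w 29.1
 toolaxes [[0.03, -0.002, -1.0], [1.0, 0.002, 0.03], [0.002, -1.0, 0.002]]
 shift tool now [ 0.1  0.1 -0.5]
 yaw 0.11 shift after yaw [ 0.1  0.1 -0.5] hdg 88.2
tray 0.91 ((599.0586547851562, 104.74142456054688), (153.85250854492188, 86.44987487792969), 88.23902130126953) []
54 [111. 332.]
56 [141. 362.]
58 [170. 391.]
60 [199. 419.]
62 [227. 447.]
```

View pics/cmp2.png

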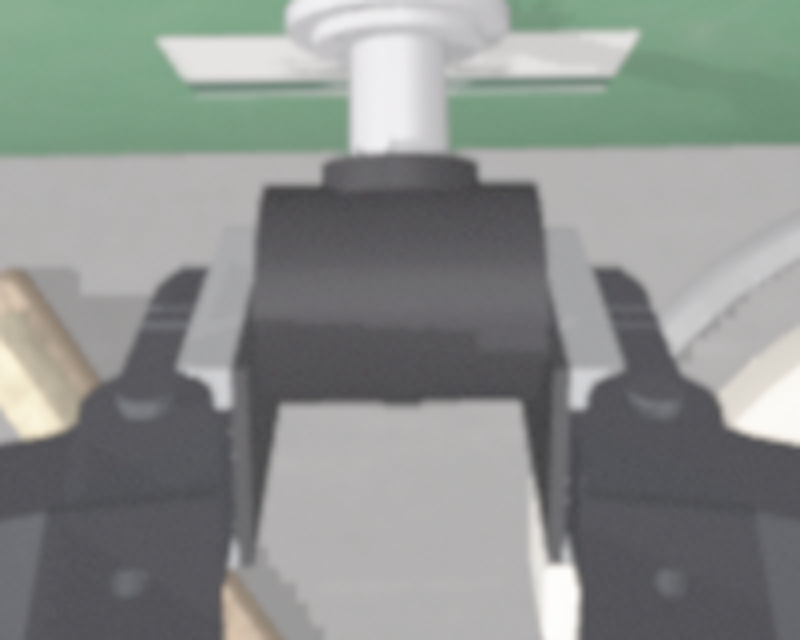

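step_arm:
  series: "0.1 0 0 -0.001 0; 0.1 0 0 0 0; 0.1 0 0 0 0; 0.1 0 0 0 0; 0.1 0 0 0 0"

```text
time_s: 17.02
position: [651.4, -52.1, 128.1]
tcp_rot: [-0.506, -0.493, 0.492, 0.508]
contact_force: [-6.5, 10.0, 4.5]
gripper_width: 28.8
```

Run:
```python
from h import *
s=bot.get_state(); w=bot.snapshot("wrist"); b=w["color"].mean(2)
a=cv2.imread("pics/w12.png").mean(2)
for im in (a,b):
    c=im[200:300,300:345].mean(1); print(np.round(c[20:32]),np.round(c[74:86]))
p=bot.snapshot("side"); cv2.imwrite("pics/c13.png",p["color"]); 
for q in ("cup","magnet","tape"): print(q,[m["position"] for m in bot.mark_of(q,p)[:1]])
print(s["position"],s["contact_force"],s["gripper_width"],np.abs(s["qvel"]).max())
```

```text
[54. 49. 48. 48. 45. 40. 33. 27. 24. 24. 25. 26.] [ 27.  27.  26.  26.  26.  35.  65. 100. 121. 127. 128. 128.]
[54. 49. 48. 48. 45. 40. 34. 28. 24. 24. 25. 25.] [ 27.  27.  26.  26.  26.  36.  67. 102. 121. 127. 128. 128.]
cup [[389.2, 177.9]]
magnet [[381.2, 212.8]]
tape [[298.7, 156.7]]
[651.35756926 -52.08746654 128.10871528] [-6.54117317 10.00361252  4.47029668] 28.786220682271793 0.002024599907053254
```

View pics/c13.png

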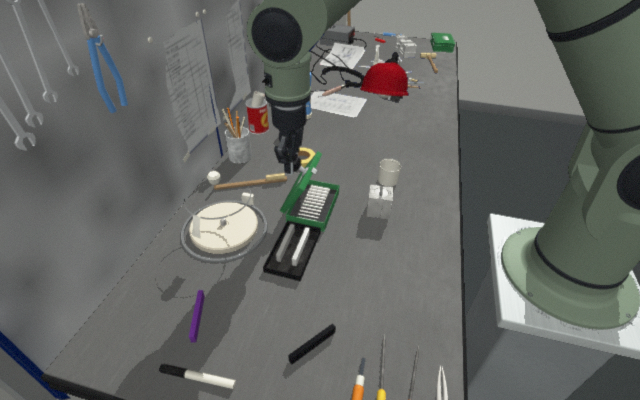

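The knob is held without creeping, the tray sits against the case with both parallels in it, and the bystanders have not moved.

Run:
```python
from plant import bot
print(bot.job_done())
```

```text
the job is handed in; nothing more can be done
None
```

The tray now stands against the left side of the case, and the arm is holding the lid open at about 59 degrees by the cross knob. I handed the job in at about 17 s; it reports no verdict.

**Tray:** I pinched its left end wall and slid it along the bench. From the wrist camera its centre is about 154–155 mm from the case's centre along the case's y, so about 4 mm short of touching. It is a few millimetres off centred front to back, and square to within about 1 degree. Both parallels are still in it.

**Lid:** I pinched the knob across its ends and followed its arc.
- **Disagreement:** the arm's travel gave 60 degrees, but the wrist picture showed the knob had slipped about 7 mm in the pads, for about 55 degrees.
- **Correction:** I raised the grip from 30 to 50 N and moved about 9 mm further. The picture then gave about 59 degrees, with no creep between the last two pictures.
- **Side force:** a steady force of about 10 N along y remains at the wrist, which I did not relieve.

**Cup, magnet block and tape:** all three were within about 2 pixels of their starting places in the last side picture. In an earlier top picture the arm hid the cup and the magnet block.

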